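Close the display plinth and set the jar out

TASK

The low wooden display plinth on the stall table is missing its loose block. Turn the block so that its offset tongue points into the matching slot of the bay, slide it fully home until its back is flush with the plinth's mouth, and then stand the loose jar upright in the middle of the block. Leave the other things on the table where they are.

Things in the scene. Friction and masses are not known exactly. Their poses are not given: they have to be found in the camera images.
- plinth: The fixed pale wooden plinth, 40 mm high. Origin on the table below bay; x level, into the bay; y to the left looking in; z up. Reaches from x -45 mm (open mouth) to +138 mm, y -103 to +103. A second jar (orange, 62 mm wide, 84 mm high) is fixed on its top at x +92, y -32 mm and stays there.
- block: The loose pale wooden block, 40 mm high, about 0.55 kg; origin at the underside below block_center, x out along the tongue, z up. Body 90 mm (x) by 130 mm (y), too wide to grip; a tongue 60 mm long, 44 mm wide leaves its +x face off-centre: x +45 to +105, y +13 to +57 mm. Upright corners rounded 10 mm.
- bay (a point): Where block_center lies, axes alike, when the block is fully home: 20 mm above the plinth's origin. The bay is cut down to the table, open at top and mouth: 136 mm wide (y -68 to 68) from the mouth at x -45 to a shoulder at x +45 mm, then a slot (y +10 to +60) ending at x +108 mm. About 3 mm clearance each side; entrance corners rounded 8 to 12 mm.
- slot (a point): Middle of the plinth's slot for the tongue, 75 mm into the plinth and 35 mm to its y side from bay, 20 mm above the table. The tongue's middle lies here when the block is home. Same axes as bay.
- block_center (a point): Centre of the block's body, half-way up (20 mm above the table); axes as the block. At the start the tongue points wrong by about 0.6 to 2 rad. The flat back face, 45 mm behind this point (-x), can be pushed; the block slides freely on the table.
- tongue (a point): Middle of the block's tongue, half-way up: 75 mm ahead (+x) and 35 mm to the +y side of block_center, same axes. 44 mm across its y, 40 mm high; its sides are free for fingers while it is out of the bay.
- jar_center (a point): Centre of the loose dark red glass jar with a black lid, 62 mm in diameter and 84 mm high, about 0.3 kg, half-way up (42 mm above its underside). z is its upright axis. It stands on the table, to the robot's left of the plinth; grip it round the glass.
- tape: Roll of pale tape, 98 mm wide, 25 mm high, lying at the back right; origin at its underside. A bystander.
- price_stand: Price card in a wooden block, 90 mm wide, 77 mm high, at the right; origin at its underside. A bystander.
- notebook: Black notebook, 148 x 110 x 16 mm, at the right edge; origin at its underside. A bystander.
There are look-alikes about, which are no part of the job. Leave any purple look-alike of the part that bears jar_center alone.

How it is judged:
By the outcome, as a careful person would: the job done as asked, in the order asked, and still so for the second after the job is handed in, with the robot touching nothing.
It also fails if it takes over 61 s, if anything falls off the work surface, if the arm or the gripper's body presses on something with over 40 N, if the wrist force passes 120 N, or if a joint passes its speed limit or range.

ROBOT

A 6-joint arm with a two-finger parallel gripper is mounted at the origin on a cart in front of the work surface, level with it; the furniture and walls round the work are solid. World frame = base frame: x ahead of the robot, y to its left, z up, the work surface at z = 0. Lengths are in mm, angles in degrees, forces in N, time in s.
With the tool pointing down it reaches from about 350 to 850 mm from the base axis. Payload 8.1 kg.
Tool frame: the origin (TCP) lies between the finger pads; the fingertips stand 25 mm ahead of it and the grasp point (between the pads) lies 6 mm ahead of it (r.tcp_to_tips is the distance from the TCP to the fingertips, in mm); z points along the fingers, y is the line along which they close (so a half turn about z gives the same grasp; the last joint's range is limited). The gripper opens to 85 mm and grips with 20 to 120 N. Pads are 22 mm wide; open, the fingers measure 114 mm over their backs; the gripper's body (76 mm by 85 mm) begins 54 mm behind the grasp point. The pads swing forward as they close: fully open they stand 13 mm farther back than shut.
Start: joints at [58.763, 7.471, 85.268, -0, 87.261, -4.893], TCP at [266.242, 537.7, 256.292] pointing down, gripper open.
Joint ranges: [-169.43, 169.43], [-51.17, 129.36], [1.28, 143.12], [-76.62, 256.62], [0, 156.53], [-152.29, 152.29]. Speed limits (degrees/s): [136.94, 136.94, 159.86, 180, 180, 180].

INTERFACE

Orientations are given as [roll, pitch, yaw] about the fixed x, y, z axes, in that order (R = Rz(yaw) Ry(pitch) Rx(roll)).
In Python, from bench import r gives the robot as it stands.
- The arm moves only by the tool apply_moves, never from a script. Its arguments are lists of equal length, an entry for each row: "angular": the turn, a rotation vector about the world's x, y, z in units of 8 degrees (1.0 is 8 degrees), a list of three; "travel": the shift along the world's x, y, z in units of 40 mm (1.0 is 40 mm), a list of three; "jaw": the opening, from 0 (shut) to 1 (fully open). A call has 1 to 20 rows; each row shifts and turns the commanded pose from where the row before left it; what a row does not reach is not made up. A row lasts 1/8 s, in which the tool goes at most 62.5 mm and 10.7 degrees, less where a joint would pass 70% of its speed; a pose out of reach is approached as far as the arm can. A call is refused whole if a number of a shift passes 1 or a number of a turn 1, either way. A call with a gripper value outside its range is refused whole. The fingers move at their own pace and stop on an object; "force" is the grip in N (left out, the last holds). Time passes only in rows, so rows that do not move let the fingers close. It gives the time, the measured TCP pose, the force, the opening and the grip force at its end, in the units of the state.
- r.sense(): the state, without advancing time (a new reading comes with each control period).
- r.snapshot(name): name is "scene" or "side" or "wrist"; returns a dict with "color" (480x640x3 uint8, red, green, blue), "fx", "fy", "cx", "cy" (pixels), "distortion" ([k1, k2, p1, p2, k3] as OpenCV has them; the pictures are not rectified), "R" (3x3) and "t" (3): a world point X has camera coordinates R X + t; the wrist camera has in their place "mount" (4x4, takes a point from camera to tool coordinates, whose origin is the TCP and whose axes are the flange's). Camera axes: x right, y down, z forward; pixel columns grow to the right and rows downward; lengths in mm; the calibration is good to about 2 mm. A picture is of the moment at which its call begins: read the wrist's pose just before it. There is no depth.
- r.hand_in(): hands the job in; it is judged then, once.
The state is a dict: "time": time; "joint_pos": joint angles; "qd": joint speeds; "joint_efforts": joint torques, N m; "tool_pos": TCP position; "tcp_rot": TCP orientation; "ft_force": force on the tool from outside, world axes, zero at the start; "wrist_torque": the same for the moment, N m; "finger_gap": finger opening in mm; "grip_force": force on a finger pad.
Only numpy, scipy, OpenCV 4.12 (cv2) and the standard library are available. Lean on these libraries where they do the work, as an engineer would, in place of code of your own. Each camera call takes 0.05 s, during which the arm holds its last target. There are 200 camera calls.

## Working session

There is one attempt and no reset: what is moved stays moved. The work goes in short steps, Python scripts to look and compute and a tool call to move; the robot and the scene stay as the last step left them, time stands still between calls to the robot, and variables do not carry over. Pictures are saved under pics/ and viewed, at most 10 in all, crops included, and the job is handed in when it is done.

Besides the shell and the picture viewer there is one more tool, called after "Call:" as name(argument=value, ...), one argument or row to a line, values as JSON. apply_moves: Moves the arm, as the interface text tells. Its arguments: {"type":"object","properties":{"angular":{"type":"array"},"travel":{"type":"array"},"jaw":{"type":"array"},"force":{"type":"number"}},"required":["angular","travel","jaw"]}

```bash
ls; mkdir -p pics; python3 - <<'E'
from bench import r
import cv2,numpy as np
a=r.snapshot("scene");b=r.snapshot("side")
for n,s in(("scene",a),("side",b)):
    cv2.imwrite(f"pics/{n}0.png",s["color"][:,:,::-1]); print(n,s["fx"],s["distortion"],-np.array(s["R"]).T@np.array(s["t"]))
print(r.sense())
E
```

```text
pics
scene 501.77854920411903 [0.02710713 0.         0.         0.         0.        ] [1580.40944619 -613.79349804  857.57274322]
side 563.0496632916787 [-0.14167198  0.          0.          0.          0.        ] [  -5.36365854 1242.20070249 1062.38257691]
{'time': 0.1, 'joint_pos': array([ 5.87638956e+01,  7.51243804e+00,  8.53224013e+01, -1.47172457e-03,
        8.72598919e+01, -4.89258888e+00]), 'qd': array([-0.01121633, -0.07757676, -0.13819614,  0.07384328, -0.0327671 ,
        0.10238017]), 'joint_efforts': array([ 1.23158228e-03, -5.70951247e+01, -5.01940191e+01, -1.84033524e-04,
        8.09304009e-03, -3.34853962e-05]), 'tool_pos': array([266.00579134, 537.32080726, 255.33812183]), 'tcp_rot': array([-1.79905489e+02, -6.61487424e-03,  1.53656551e+02]), 'ft_force': array([-0.13790678,  0.31346533, -0.48759868]), 'wrist_torque': array([-0.05057041,  0.00272752, -0.02051423]), 'grip_force': 0.0, 'finger_gap': 85.140258122183}
```

View pics/scene0.png

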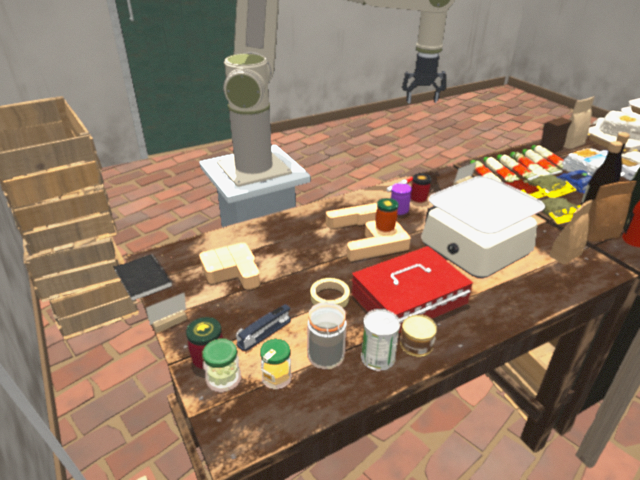

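View pics/side0.png

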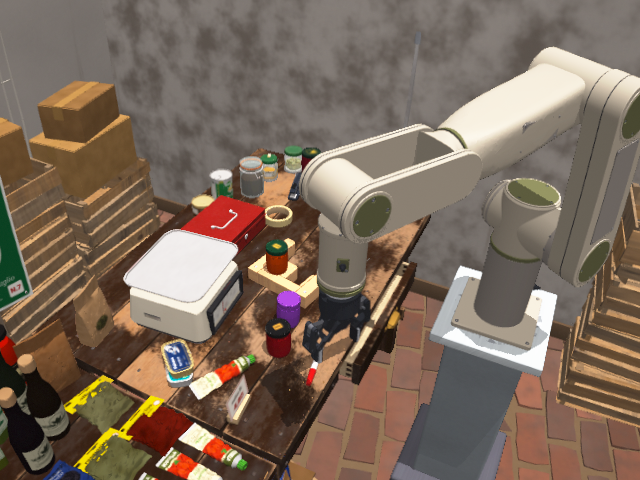

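Scene view: block near (230,262), plinth near (370,232) with its mouth to the image left (world -y), fixed orange jar (387,215). Jar candidates are purple (400,200), a look-alike, and dark red with a black lid (421,187), which fits. There are also dark-red jars with a yellow mark at (204,340) and with a green lid at the side. I'll enlarge to confirm.

```bash
cat > h.py <<'E'
import cv2,numpy as np
from scipy.spatial.transform import Rotation as Ro
def cam(s,st=None):
    K=np.array([[s["fx"],0,s["cx"]],[0,s["fy"],s["cy"]],[0,0,1]])
    if "R" in s: R=np.array(s["R"]);t=np.array(s["t"])
    else:
        M=np.array(s["mount"]);T=np.eye(4);T[:3,:3]=Ro.from_euler("xyz",st["tcp_rot"],degrees=True).as_matrix();T[:3,3]=st["tool_pos"]
        W=np.linalg.inv(T@M);R=W[:3,:3];t=W[:3,3]
    return K,np.array(s["distortion"],float),R,t
def cast(c,uv,z):
    K,d,R,t=c
    p=cv2.undistortPoints(np.array(uv,float).reshape(-1,1,2),K,d).reshape(-1,2)
    D=np.c_[p,np.ones(len(p))]@R; C=-R.T@t
    return C+D*((z-C[2])/D[:,2])[:,None]
def proj(c,X):
    K,d,R,t=c
    return cv2.projectPoints(np.array(X,float).reshape(-1,3),cv2.Rodrigues(R)[0],t,K,d)[0].reshape(-1,2)
E
python3 - <<'E'
from h import *
im=cv2.imread("pics/scene0.png")
cv2.imwrite("pics/crop1.png",cv2.resize(im[165:295,190:450],None,fx=3,fy=3,interpolation=cv2.INTER_CUBIC))
E
```

```text
(no output)
```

View pics/crop1.png

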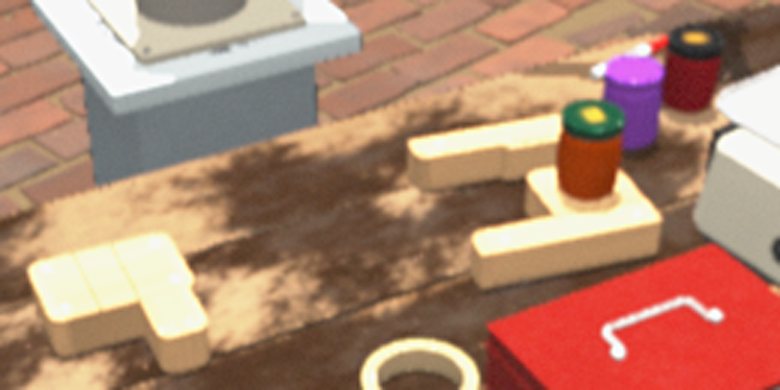

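The crop confirms the dark red, black-lidded jar at (421,188), beside the purple look-alike at (400,198). Block: back edge crop (30,268)-(165,235), tongue end about (208,325)-(160,340).

```bash
python3 - <<'E'
from bench import r
from h import *
c=cam(r.snapshot("scene"))
f=lambda L:[(190+x/3,165+y/3) for x,y in L]
np.set_printoptions(suppress=True,precision=0)
print("block\n",cast(c,f([(30,266),(167,234),(192,278),(208,325),(160,340),(138,290),(50,322)]),40))
print("plinth\n",cast(c,f([(409,140),(412,158),(471,236),(480,256),(658,215),(622,165),(557,117),(527,192),(540,172)]),40))
print("jar",cast(c,f([(694,45)]),84),cast(c,f([(690,105)]),0), "purple",cast(c,f([(634,70)]),84))
E
```

```text
block
 [[ 472. -356.   40.]
 [ 485. -228.   40.]
 [ 558. -235.   40.]
 [ 627. -249.   40.]
 [ 626. -293.   40.]
 [ 552. -284.   40.]
 [ 558. -366.   40.]]
plinth
 [[448.  53.  40.]
 [479.  39.  40.]
 [623.  19.  40.]
 [654.  10.  40.]
 [679. 195.  40.]
 [591. 217.  40.]
 [483. 213.  40.]
 [586. 106.  40.]
 [563. 138.  40.]]
jar [[488. 384.  84.]] [[479. 399.   0.]] purple [[501. 294.  84.]]
```

Call:
apply_moves(
  angular=[
    [0,0,-1],
    [0,0,-1],
    [0,0,-1],
    [0,0,-1],
    [0,0,-1],
    [0,0,-1],
    [0,0,-1],
    [0,0,-1],
    [0,0,-1],
    [0,0,-1],
    [0,0,-1],
    [0,0,0],
  ],
  travel=[
    [0.65,-0.95,0.3],
    [0.65,-0.95,0.3],
    [0.65,-0.95,0.3],
    [0.65,-0.95,0.3],
    [0.65,-0.95,0.3],
    [0.65,-0.95,0.3],
    [0.65,-0.95,0],
    [0.65,-0.95,0],
    [0.65,-0.95,0],
    [0.65,-0.95,0],
    [0.65,-0.95,0],
    [0,0,0],
  ],
  jaw=[1,1,1,1,1,1,1,1,1,1,1,1],
)

```text
time: 1.65
tool_pos: [553.2, 116.9, 327.4]
tcp_rot: [-180.0, 0.1, 65.4]
ft_force: [-0.2, 0.9, -0.5]
finger_gap: 85.8
grip_force: 0.0
```

```bash
python3 - <<'E'
from bench import r
import cv2,numpy as np,pickle
st=r.sense();a=r.snapshot("wrist");b=r.snapshot("side")
pickle.dump((st,a,b),open("p1.pkl","wb"))
cv2.imwrite("pics/w1.png",a["color"][:,:,::-1]);print(st["tool_pos"],st["tcp_rot"],np.array(a["mount"]).round(2))
E
```

```text
[553.22913155 116.94157979 327.43819764] [-1.79962195e+02  7.24320625e-02  6.53510691e+01] [[  -0.     -0.95   -0.3    75.83]
 [   1.     -0.      0.     -0.7 ]
 [  -0.     -0.3     0.95 -117.83]
 [   0.      0.      0.      1.  ]]
```

View pics/w1.png

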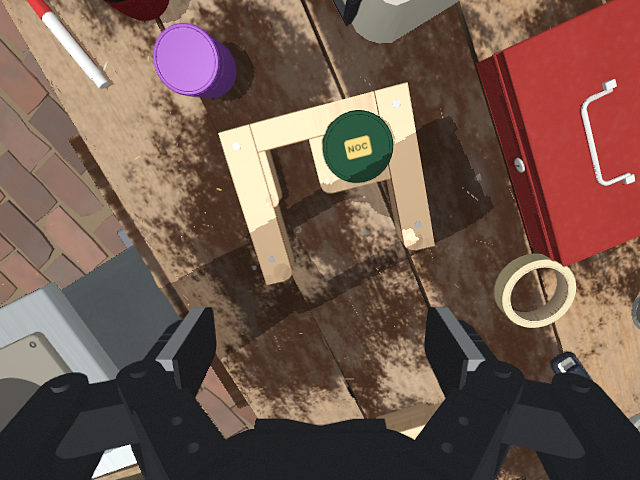

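Wrist view: plinth top outer corners at (219,133), (408,83), (435,246), (268,285), mouth inner corners (291,277), (405,250), with the mouth facing the image bottom; purple jar (188,60), pen at left (75,50).

```bash
python3 - <<'E'
from h import *
import pickle
np.set_printoptions(suppress=True,precision=1)
st,a,b=pickle.load(open("p1.pkl","rb"));c=cam(a,st)
im=a["color"][:,:,::-1]; 
P=cast(c,[(219,133),(408,83),(435,246),(268,285)],40)[:,:2]
Q=np.array([(138,103),(138,-103),(-45,-103),(-45,103)],float)
print(P, np.linalg.norm(P-np.roll(P,-1,0),axis=1))
H=Q.mean(0);m=P.mean(0);A=(Q-H).T@(P-m);th=np.arctan2(A[0,1]-A[1,0],A.trace())
R=np.array([[np.cos(th),-np.sin(th)],[np.sin(th),np.cos(th)]]);o=m-R@H
print("yaw",np.degrees(th),"o",o,"res",P-(Q@R.T+o))
def pj(q,z=40): return proj(c,[[*(R@np.array(q)+o),z]])[0]
for q in [(-45,68),(-45,-68),(108,60),(92,-32)]: print(q,pj(q),R@np.array(q)+o)
E
```

```text
[[484.7 228.6]
 [687.2 190.5]
 [653.2  10.6]
 [451.8  48.4]] [206.1 183.2 204.9 183.2]
yaw 79.40748733964514 o [560.7  73.8] res [[-0.1  0.2]
 [-0.  -0. ]
 [-0.5 -0.1]
 [ 0.6 -0.2]]
(-45, 68) [295.2 278.6] [485.5  42.1]
(-45, -68) [406.2 252.7] [619.2  17.1]
(108, 60) [265.4 150.7] [521.5 191. ]
(92, -32) [351.2 144.1] [609.  158.4]
```

Call:
apply_moves(
  angular=[
    [0,0,-1],
    [0,0,-1],
    [0,0,-1],
    [0,0,-1],
    [0,0,-1],
    [0,0,-1],
    [0,0,-1],
    [0,0,-1],
    [0,0,-1],
    [0,0,0],
  ],
  travel=[
    [0,-1,0],
    [0,-1,0],
    [0,-1,0],
    [0,-1,0],
    [0,-1,0],
    [0,-1,0],
    [0,-1,0],
    [0,-1,0],
    [0,-1,0],
    [0,0,0],
  ],
  jaw=[1,1,1,1,1,1,1,1,1,1],
)

```text
time: 3.0
tool_pos: [552.0, -241.3, 327.9]
tcp_rot: [180.0, 0.0, -6.4]
ft_force: [-0.2, -0.1, 0.9]
finger_gap: 85.4
grip_force: 0.0
```

```bash
python3 - <<'E'
from bench import r
import cv2,numpy as np,pickle
st=r.sense();a=r.snapshot("wrist")
pickle.dump((st,a),open("p2.pkl","wb"))
cv2.imwrite("pics/w2.png",a["color"][:,:,::-1]);print(st["tool_pos"],st["tcp_rot"])
E
```

```text
[ 551.98349956 -241.30969208  327.86574149] [ 1.79997256e+02  3.71463984e-02 -6.44160940e+00]
```

View pics/w2.png

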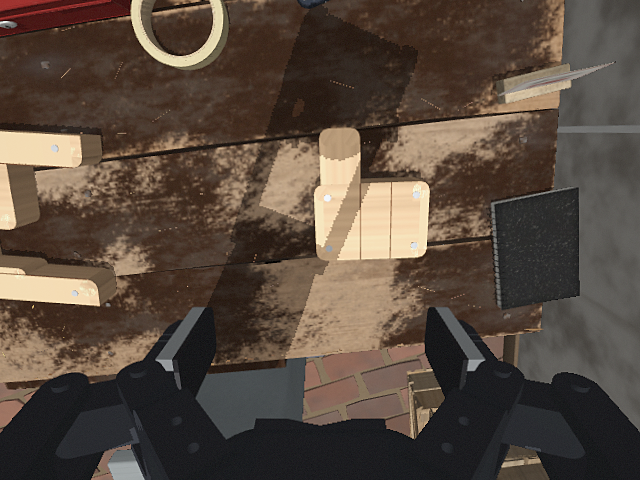

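Wrist view: block top body corners about (315,181), (429,181), (429,257), (317,260), tongue end (319,128)-(360,128).

```bash
python3 - <<'E'
from h import *
import pickle
np.set_printoptions(suppress=True,precision=1)
st,a=pickle.load(open("p2.pkl","rb"));c=cam(a,st)
P=cast(c,[(315,181),(429,181),(429,257),(317,260),(319,128),(360,128)],40)[:,:2]
Q=np.array([(45,65),(45,-65),(-45,-65),(-45,65),(105,57),(105,13)],float)
H=Q.mean(0);m=P.mean(0);A=(Q-H).T@(P-m);th=np.arctan2(A[0,1]-A[1,0],A.trace())
R=np.array([[np.cos(th),-np.sin(th)],[np.sin(th),np.cos(th)]]);o=m-R@H
print("yaw",np.degrees(th),"o",o,"res",P-(Q@R.T+o))
print("grasp",R@np.array([62,35])+o,"tip",R@np.array([105,35])+o)
p=np.radians(79.41);Rp=np.array([[np.cos(p),-np.sin(p)],[np.sin(p),np.cos(p)]]);op=np.array([560.7,73.8])
for bx in(-125,-115,-100): print(bx,"center",Rp@[bx,0]+op,"grasp",Rp@[bx+62,35]+op)
E
```

```text
yaw -4.468951710896754 o [ 520.2 -298.5] res [[ 3.4 -1.1]
 [-0.6  1.9]
 [-1.2 -2.8]
 [ 0.   0.4]
 [-0.1  0.7]
 [-1.5  0.9]]
grasp [ 584.7 -268.4] tip [ 627.6 -271.7]
-125 center [537.7 -49.1] grasp [514.7  18.3]
-115 center [539.6 -39.2] grasp [516.6  28.1]
-100 center [542.3 -24.5] grasp [519.3  42.9]
```

Call:
apply_moves(
  angular=[
    [0,0,0.25],
    [0,0,0],
    [0,0,0],
    [0,0,0],
    [0,0,0],
    [0,0,0],
    [0,0,0],
    [0,0,0],
    [0,0,0],
    [0,0,0],
    [0,0,0],
    [0,0,0],
    [0,0,0],
    [0,0,0],
  ],
  travel=[
    [0.45,-0.35,-0.8],
    [0.47,-0.34,-0.8],
    [0,0,-1],
    [0,0,-1],
    [0,0,-1],
    [0,0,-1],
    [0,0,-1],
    [0,0,-0.5],
    [0,0,-0.3],
    [0,0,0],
    [0,0,0],
    [0,0,0],
    [0,0,0],
    [0,0,0],
  ],
  jaw=[1,1,1,1,1,1,1,1,1,1,0.3,0.3,0.3,0.3],
  force=60,
)

```text
time: 4.8
tool_pos: [590.0, -268.4, 33.9]
tcp_rot: [180.0, -0.1, -4.4]
ft_force: [0.1, 0.6, 6.3]
finger_gap: 43.1
grip_force: 63.2
```

Call:
apply_moves(
  angular=[
    [0,0,0.75],
    [0,0,0.75],
    [0,0,0.75],
    [0,0,0.75],
    [0,0,0.75],
    [0,0,0.75],
    [0,0,0.75],
    [0,0,0.75],
    [0,0,0.75],
    [0,0,0.75],
    [0,0,0.75],
    [0,0,0.75],
    [0,0,0.75],
    [0,0,0.75],
    [0,0,0],
  ],
  travel=[
    [-0.15,0.42,0],
    [-0.15,0.42,0],
    [-0.15,0.42,0],
    [-0.15,0.42,0],
    [-0.15,0.42,0],
    [-0.15,0.42,0],
    [-0.15,0.42,0],
    [-0.15,0.42,0],
    [-0.15,0.42,0],
    [-0.15,0.42,0],
    [-0.15,0.42,0],
    [-0.15,0.42,0],
    [-0.15,0.42,0],
    [-0.15,0.42,0],
    [0,0,0],
  ],
  jaw=[0.3,0.3,0.3,0.3,0.3,0.3,0.3,0.3,0.3,0.3,0.3,0.3,0.3,0.3,0.3],
)

```text
time: 6.68
tool_pos: [506.2, -32.1, 33.9]
tcp_rot: [179.8, -0.0, 79.8]
ft_force: [0.3, 2.3, 7.7]
finger_gap: 43.4
grip_force: 63.3
```

```bash
python3 - <<'E'
from bench import r
import cv2,numpy as np,pickle
st=r.sense();a=r.snapshot("scene");b=r.snapshot("wrist")
pickle.dump((st,a,b),open("p3.pkl","wb"))
A=cv2.resize(a["color"][170:300,190:450,::-1],(780,390),interpolation=cv2.INTER_CUBIC)
cv2.imwrite("pics/s3.png",A);cv2.imwrite("pics/w3.png",b["color"][:,:,::-1])
print(st["tool_pos"],st["tcp_rot"],st["finger_gap"])
E
```

```text
[506.21928866 -32.07618966  33.8831609 ] [ 1.79832925e+02 -2.39765070e-02  7.97882752e+01] 43.40856265251042
```

View pics/s3.png

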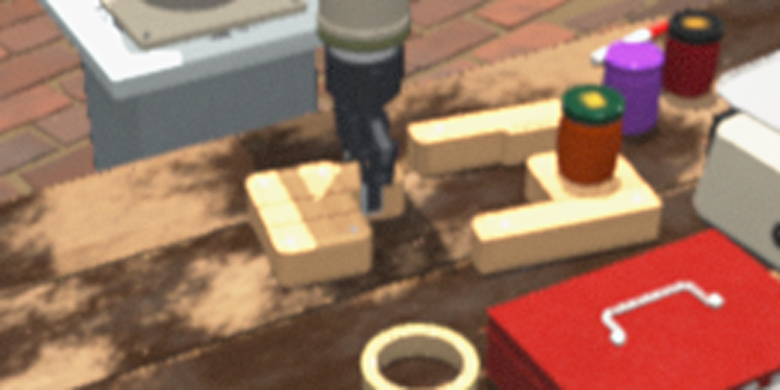

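Block is turned and aligned, with the tongue facing the slot side of the bay (crop (385,205)). Feeding the tip into the mouth, then releasing.

Call:
apply_moves(
  angular=[
    [0,0,-0.05],
    [0,0,0],
    [0,0,0],
    [0,0,0],
    [0,0,0],
    [0,0,0],
    [0,0,0],
    [0,0,0],
    [0,0,0],
    [0,0,0],
    [0,0,0],
    [0,0,0],
    [0,0,0],
    [0,0,0],
    [0,0,0],
    [0,0,0],
    [0,0,0],
  ],
  travel=[
    [0.05,0.3,0],
    [0.05,0.3,0],
    [0.05,0.3,0],
    [0.05,0.3,0],
    [0,0,0],
    [0,0,0],
    [0,0,0],
    [0,0,0],
    [0,0,0.5],
    [0,0,1],
    [0,0,1],
    [0,0,1],
    [0.05,-0.9,0.5],
    [0.05,-0.9,0.5],
    [0.05,-0.9,0.5],
    [0.05,-0.9,0],
    [0,0,0],
  ],
  jaw=[0.3,0.3,0.3,0.3,0.3,0.75,0.75,0.75,0.75,0.75,0.75,0.75,0.75,0.75,0.75,0.75,0.75],
)

```text
time: 8.9
tool_pos: [520.9, -131.0, 232.3]
tcp_rot: [180.0, 0.0, 79.1]
ft_force: [1.0, 0.9, 0.4]
finger_gap: 63.9
grip_force: 0.0
```

```bash
python3 - <<'E'
from bench import r
import cv2,numpy as np,pickle
st=r.sense();a=r.snapshot("wrist")
pickle.dump((st,a),open("p4.pkl","wb"))
cv2.imwrite("pics/w4.png",a["color"][:,:,::-1]);print(st["tool_pos"],st["tcp_rot"],st["finger_gap"])
E
```

```text
[ 520.88658787 -130.95087512  232.33212708] [1.79990811e+02 3.13857914e-02 7.90719611e+01] 63.92479980377645
```

View pics/w4.png

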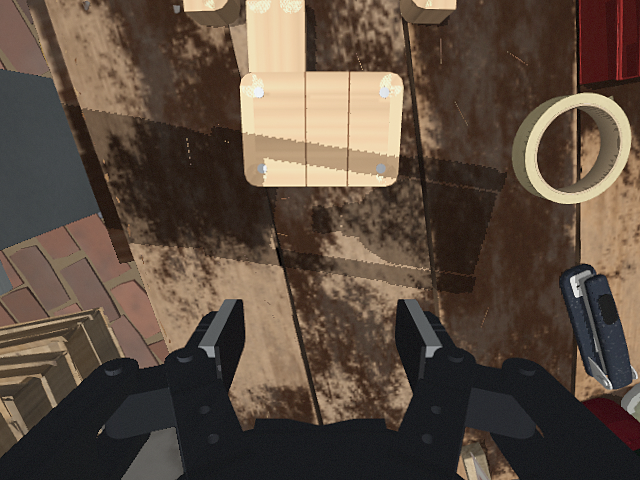

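Wrist view: body top spans (242,72)-(403,187), the tongue at columns 248-305 between the prongs (inner edges about 238 and 402).

```bash
python3 - <<'E'
from h import *
import pickle
np.set_printoptions(suppress=True,precision=1)
st,a=pickle.load(open("p4.pkl","rb"));c=cam(a,st)
P=cast(c,[(241.5,72),(404,71),(402,187),(243,187)],40)[:,:2]
Q=np.array([(45,65),(45,-65),(-45,-65),(-45,65)],float)
H=Q.mean(0);m=P.mean(0);A=(Q-H).T@(P-m);th=np.arctan2(A[0,1]-A[1,0],A.trace())
R=np.array([[np.cos(th),-np.sin(th)],[np.sin(th),np.cos(th)]]);o=m-R@H
p=np.radians(79.41);Rp=np.array([[np.cos(p),-np.sin(p)],[np.sin(p),np.cos(p)]]);op=np.array([560.7,73.8])
print("yaw",np.degrees(th),"o",o,"in plinth",Rp.T@(o-op),"res",P-(Q@R.T+o))
print("tool in plinth",Rp.T@(st["tool_pos"][:2]-op))
E
```

```text
yaw 79.14388564692885 o [537.  -57.8] in plinth [-133.7   -0.9] res [[ 1.1  0.2]
 [-0.7  1.1]
 [ 2.8 -1.4]
 [-3.3  0.1]]
tool in plinth [-208.6    1.5]
```

Call:
apply_moves(
  angular=[
    [0,0,0.04],
    [0,0,0],
    [0,0,0],
    [0,0,0],
    [0,0,0],
    [0,0,0],
    [0,0,0],
    [0,0,0],
    [0,0,0],
    [0,0,0],
    [0,0,0],
    [0,0,0],
    [0,0,0],
    [0,0,0],
    [0,0,0],
    [0,0,0],
    [0,0,0],
    [0,0,0],
    [0,0,0],
    [0,0,0],
  ],
  travel=[
    [0.04,0,-1],
    [0,0,-1],
    [0,0,-1],
    [0,0,-1],
    [0,0,-0.7],
    [0,0,-0.35],
    [0.04,0.22,0],
    [0.04,0.22,0],
    [0.04,0.22,0],
    [0.04,0.22,0],
    [0.04,0.22,0],
    [0.04,0.22,0],
    [0.04,0.22,0],
    [0.04,0.22,0],
    [0.04,0.22,0],
    [0.04,0.22,0],
    [0.04,0.22,0],
    [0.04,0.22,0],
    [0.04,0.22,0],
    [0,0,0],
  ],
  jaw=[0.75,0.75,0.75,0.75,0.75,0.75,0.75,0.75,0.75,0.75,0.75,0.75,0.75,0.75,0.75,0.75,0.75,0.75,0.75,0.75],
)

```text
time: 11.45
tool_pos: [544.3, -13.5, 31.3]
tcp_rot: [179.9, -0.0, 79.6]
ft_force: [0.4, 0.2, -0.0]
finger_gap: 64.0
grip_force: 0.0
```

Call:
apply_moves(
  angular=[
    [0,0,0],
    [0,0,0],
    [0,0,0],
    [0,0,0],
    [0,0,0],
  ],
  travel=[
    [0.03,0.17,0],
    [0.03,0.17,0],
    [0.03,0.17,0],
    [0.03,0.17,0],
    [0,0,0],
  ],
  jaw=[0.75,0.75,0.75,0.75,0.75],
)

```text
time: 12.08
tool_pos: [548.6, 13.2, 30.7]
tcp_rot: [180.0, -0.0, 79.6]
ft_force: [0.4, -0.8, 0.7]
finger_gap: 64.1
grip_force: 0.2
```

```bash
python3 - <<'E'
from bench import r
import cv2,numpy as np,pickle
st=r.sense();a=r.snapshot("wrist")
pickle.dump((st,a),open("p5.pkl","wb"))
cv2.imwrite("pics/w5.png",a["color"][:,:,::-1]);print(st["tool_pos"],st["ft_force"])
E
```

```text
[548.61836182  13.17165431  30.73145018] [ 0.36677678 -0.79401544  0.70788894]
```

View pics/w5.png

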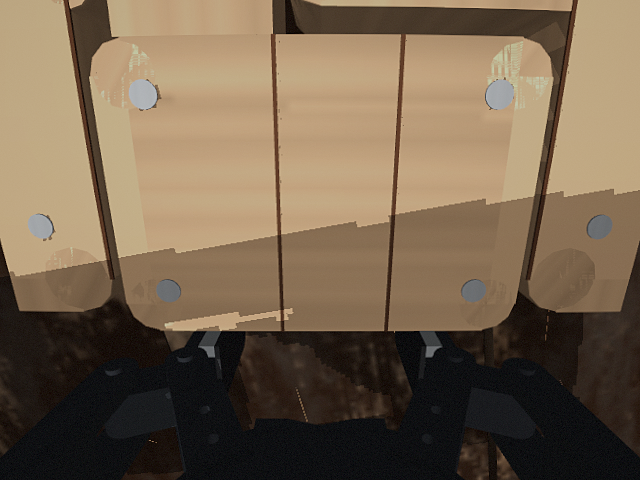

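Wrist view: block is in the bay, its back edge at row 331 against the plinth's mouth at row 311; it needs a few mm more.

```bash
python3 - <<'E'
from h import *
import pickle
st,a=pickle.load(open("p5.pkl","rb"));c=cam(a,st)
p=np.radians(79.41);Rp=np.array([[np.cos(p),-np.sin(p)],[np.sin(p),np.cos(p)]]);op=np.array([560.7,73.8])
print((cast(c,[(240,331),(440,331),(60,311),(590,311),(160,36),(480,36)],40)[:,:2]-op)@Rp)
E
```

```text
[[-51.21155649  28.62366989]
 [-51.21688382 -39.65388311]
 [-44.16673093  89.89846136]
 [-43.98696906 -90.99442004]
 [ 38.88901025  44.92427627]
 [ 39.12915051 -41.80400616]]
```

Call:
apply_moves(
  angular=[
    [0,0,0],
    [0,0,0],
    [0,0,0],
    [0,0,0],
  ],
  travel=[
    [0.01,0.05,0],
    [0.01,0.05,0],
    [0,0,0],
    [0,0,0],
  ],
  jaw=[0.75,0.75,0.75,0.75],
)

```text
time: 12.62
tool_pos: [549.0, 16.5, 30.4]
tcp_rot: [-180.0, 0.0, 79.6]
ft_force: [-1.1, -5.1, 3.4]
finger_gap: 64.1
grip_force: 2.6
```

Call:
apply_moves(
  angular=[
    [0,0,0],
    [0,0,0],
    [0,0,0],
    [0,0,0],
  ],
  travel=[
    [0.01,0.04,0],
    [0.01,0.04,0],
    [0,0,0],
    [0,0,0],
  ],
  jaw=[0.75,0.75,0.75,0.75],
)

```text
time: 13.12
tool_pos: [549.8, 19.7, 30.4]
tcp_rot: [-180.0, 0.0, 79.6]
ft_force: [-1.1, -4.6, 3.1]
finger_gap: 63.9
grip_force: 2.6
```

```bash
python3 - <<'E'
from bench import r
import cv2,numpy as np,pickle
a=r.snapshot("wrist")["color"][:,:,::-1]
g=cv2.cvtColor(a,6).astype(int)
# back/mouth edges: strongest downward intensity drop along columns
for u in (40,60,80,240,300,350,420,560,590,610):
    col=g[290:345,u-3:u+4].mean(1); d=col[3:]-col[:-3]; print(u,291.5+d.argmin(),int(d.min()))
print(r.sense()["tool_pos"],r.sense()["ft_force"])
E
```

```text
40 328.5 -95
60 329.5 -92
80 329.5 -82
240 330.5 -115
300 330.5 -101
350 330.5 -95
420 330.5 -84
560 329.5 -96
590 328.5 -72
610 328.5 -69
[549.81880281  19.75632655  30.365417  ] [-0.85263814 -5.90804211  2.97681433]
```

Call:
apply_moves(
  angular=[
    [0,0,0],
    [0,0,0],
    [0,0,0],
  ],
  travel=[
    [0,0.03,0],
    [0,0,0],
    [0,0,0],
  ],
  jaw=[0.75,0.75,0.75],
)

```text
time: 13.55
tool_pos: [549.8, 19.9, 30.4]
tcp_rot: [180.0, 0.1, 79.5]
ft_force: [-1.9, -10.3, 3.8]
finger_gap: 64.3
grip_force: 5.2
```

```bash
python3 - <<'E'
from bench import r
import cv2
a=r.snapshot("wrist")["color"][:,:,::-1]
g=cv2.cvtColor(a,6).astype(int)
for u in (40,60,80,240,300,350,420,560,590,610):
    col=g[290:345,u-3:u+4].mean(1); d=col[3:]-col[:-3]; print(u,291.5+d.argmin(),end="; ")
print(r.sense()["tool_pos"],r.sense()["ft_force"])
E
```

```text
40 328.5; 60 329.5; 80 329.5; 240 330.5; 300 330.5; 350 330.5; 420 330.5; 560 330.5; 590 330.5; 610 329.5; [549.77028658  19.97490567  30.39568603] [-2.67785711 -9.11422161  3.57748443]
```

Call:
apply_moves(
  angular=[
    [0,0,0],
    [0,0,0],
    [0,0,0],
  ],
  travel=[
    [0.01,0.04,0],
    [0,0,0],
    [0,0,0],
  ],
  jaw=[0.75,0.75,0.75],
)

```text
time: 13.98
tool_pos: [549.8, 20.1, 30.4]
tcp_rot: [-180.0, 0.2, 79.5]
ft_force: [-4.8, -18.2, 6.0]
finger_gap: 63.8
grip_force: 9.4
```

Seated against a hard stop (18 N, no motion) with edges flush. Now the jar.

Call:
apply_moves(
  angular=[
    [0,0,0],
    [0,0,0],
    [0,0,0],
    [0,0,0],
    [0,0,0],
    [0,0,0],
    [0,0,0],
    [0,0,0],
    [0,0,0],
    [0,0,0],
    [0,0,0],
    [0,0,0],
    [0,0,0],
    [0,0,0],
    [0,0,0],
    [0,0,0],
    [0,0,0],
    [0,0,0],
  ],
  travel=[
    [0,-0.6,0],
    [0,-0.4,0.5],
    [0,0,1],
    [0,0,1],
    [0,0,1],
    [0,0,1],
    [0,0.5,1],
    [-0.16,0.95,0.5],
    [-0.16,0.95,0],
    [-0.16,0.95,0],
    [-0.16,0.95,0],
    [-0.16,0.95,0],
    [-0.16,0.95,0],
    [-0.16,0.95,0],
    [-0.16,0.95,0],
    [-0.16,0.95,0],
    [-0.16,0.6,0],
    [0,0,0],
  ],
  jaw=[0.75,0.75,0.75,0.75,0.75,1,1,1,1,1,1,1,1,1,1,1,1,1],
)

```text
time: 16.23
tool_pos: [484.9, 370.8, 269.5]
tcp_rot: [-179.9, -0.0, 79.7]
ft_force: [-0.4, -0.6, 0.1]
finger_gap: 85.5
grip_force: 0.0
```

```bash
python3 - <<'E'
from bench import r
from h import *
import pickle
st=r.sense();a=r.snapshot("wrist");b=r.snapshot("scene")
pickle.dump((st,a,b),open("p6.pkl","wb"))
A=a["color"][:,:,::-1];cv2.imwrite("pics/w6.png",A);print(st["tool_pos"],st["tcp_rot"],st["finger_gap"])
E
```

```text
[484.94971683 370.78090018 269.4979967 ] [-1.79902369e+02 -1.11797742e-02  7.97490442e+01] 85.49963347317889
```

View pics/w6.png

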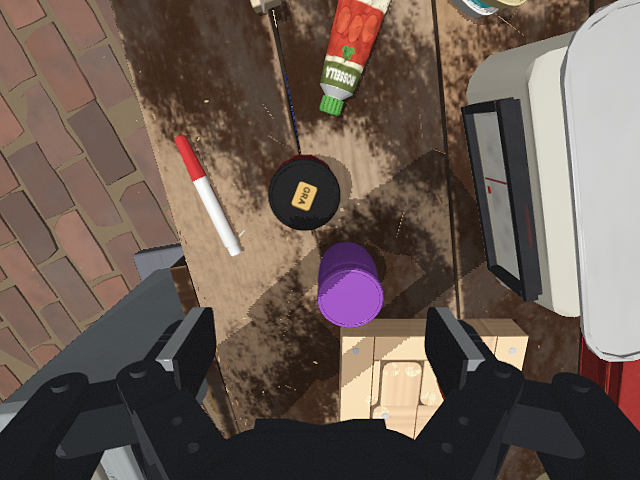

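Wrist view: the target black-lidded jar lid centre is about (304,194), spanning columns 268-341 and rows 158-230; purple jar below at (350,297); pen at (210,195), tube at (335,100).

```bash
python3 - <<'E'
from h import *
import pickle
np.set_printoptions(suppress=True,precision=1)
st,a,b=pickle.load(open("p6.pkl","rb"));c=cam(a,st)
P=cast(c,[(304.5,194),(268,194),(341,194),(304,158),(304,230)],84);print(P)
print("purple",cast(c,[(350,297)],84),"pen",cast(c,[(236,252),(205,185),(180,138)],8),"tube",cast(c,[(332,112)],15))
g=b["color"];c2=cam(b);u=proj(c2,P[:1])[0];print("lid in scene",u,"seen (421.3,180)")
E
```

```text
[[475.9 397.2  84. ]
 [445.6 402.7  84. ]
 [506.1 391.7  84. ]
 [481.1 426.4  84. ]
 [469.5 366.5  84. ]]
purple [[498.8 296.3  84. ]] pen [[383.4 335.4   8. ]
 [369.5 413.3   8. ]
 [357.  464.1   8. ]] tube [[512.4 460.2  15. ]]
lid in scene [422.2 177.5] seen (421.3,180)
```

Call:
apply_moves(
  angular=[
    [0,0,0],
    [0,0,0],
    [0,0,0],
    [0,0,0],
    [0,0,0],
    [0,0,0],
    [0,0,0],
    [0,0,0],
    [0,0,0],
    [0,0,0],
    [0,0,0],
    [0,0,0],
    [0,0,0],
  ],
  travel=[
    [-0.22,0.66,-0.3],
    [0,0,-1],
    [0,0,-1],
    [0,0,-1],
    [0,0,-0.8],
    [0,0,-0.8],
    [0,0,-0.6],
    [0,0,0],
    [0,0,0],
    [0,0,0],
    [0,0,0],
    [0,0,0],
    [0,0,0],
  ],
  jaw=[1,1,1,1,1,1,1,1,0.5,0.5,0.5,0.5,0.5],
  force=40,
)

```text
time: 17.95
tool_pos: [478.5, 396.0, 52.5]
tcp_rot: [179.9, -0.1, 79.6]
ft_force: [-2.2, -1.6, 7.3]
finger_gap: 61.7
grip_force: 44.9
```

Call:
apply_moves(
  angular=[
    [0,0,0],
    [0,0,0],
    [0,0,0],
    [0,0,0],
    [0,0,0],
    [0,0,0],
    [0,0,0],
    [0,0,0],
    [0,0,0],
    [0,0,0],
    [0,0,0],
    [0,0,0],
    [0,0,0],
    [0,0,0],
    [0,0,0],
    [0,0,0],
    [0,0,0],
    [0,0,0],
    [0,0,0],
  ],
  travel=[
    [0,0,0.4],
    [0,0,0.9],
    [0,0,0.9],
    [0,0,0.9],
    [0,0,0.7],
    [0.1,-0.4,0.4],
    [0.2,-0.8,0],
    [0.2,-0.8,0],
    [0.2,-0.8,0],
    [0.2,-0.8,0],
    [0.2,-0.8,0],
    [0.2,-0.8,0],
    [0.2,-0.8,0],
    [0.2,-0.8,0],
    [0.2,-0.8,0],
    [0.15,-0.4,0],
    [0.1,-0.06,-0.5],
    [0,0,-0.7],
    [0,0,0],
  ],
  jaw=[0.5,0.5,0.5,0.5,0.5,0.5,0.5,0.5,0.5,0.5,0.5,0.5,0.5,0.5,0.5,0.5,0.5,0.5,0.5],
)

```text
time: 20.32
tool_pos: [560.6, 73.6, 165.9]
tcp_rot: [-179.6, 0.1, 79.6]
ft_force: [-0.7, -0.3, -2.8]
finger_gap: 61.6
grip_force: 45.1
```

```bash
python3 - <<'E'
from bench import r
from h import *
b=r.snapshot("scene");st=r.sense();c=cam(b)
A=cv2.resize(b["color"][130:280,300:500,::-1],(800,600),interpolation=cv2.INTER_CUBIC)
cv2.imwrite("pics/s7.png",A);print(st["tool_pos"])
E
```

```text
[561.78510441  73.64954784 167.99635331]
```

Call:
apply_moves(
  angular=[
    [0,0,0],
    [0,0,0],
    [0,0,0],
    [0,0,0],
    [0,0,0],
    [0,0,0],
  ],
  travel=[
    [-0.02,0,-0.5],
    [0,0,-0.5],
    [0,0,-0.4],
    [0,0,-0.3],
    [0,0,0],
    [0,0,0],
  ],
  jaw=[0.5,0.5,0.5,0.5,0.5,0.5],
)

```text
time: 21.12
tool_pos: [563.1, 72.9, 102.9]
tcp_rot: [179.9, -0.0, 79.6]
ft_force: [-0.2, 0.5, -3.0]
finger_gap: 61.8
grip_force: 45.1
```

Call:
apply_moves(
  angular=[
    [0,0,0],
    [0,0,0],
    [0,0,0],
    [0,0,0],
  ],
  travel=[
    [-0.05,0.02,-0.15],
    [0,0,-0.08],
    [0,0,0],
    [0,0,0],
  ],
  jaw=[0.5,0.5,0.5,0.5],
)

```text
time: 21.62
tool_pos: [560.7, 73.7, 93.2]
tcp_rot: [180.0, -0.0, 79.6]
ft_force: [-0.0, 0.6, -3.4]
finger_gap: 61.6
grip_force: 45.1
```

Call:
apply_moves(
  angular=[
    [0,0,0],
    [0,0,0],
    [0,0,0],
  ],
  travel=[
    [0,0,-0.04],
    [0,0,0],
    [0,0,0],
  ],
  jaw=[0.5,0.5,0.5],
)

```text
time: 22.0
tool_pos: [561.0, 73.7, 92.4]
tcp_rot: [180.0, -0.0, 79.6]
ft_force: [-3.5, -0.3, 5.6]
finger_gap: 61.4
grip_force: 46.0
```

Contact made. Release and retreat.

Call:
apply_moves(
  angular=[
    [0,0,0],
    [0,0,0],
    [0,0,0],
    [0,0,0],
    [0,0,0],
    [0,0,0],
    [0,0,0],
    [0,0,0],
    [0,0,0],
    [0,0,0],
    [0,0,0],
    [0,0,0],
    [0,0,0],
    [0,0,0],
    [0,0,0],
  ],
  travel=[
    [0,0,0],
    [0,0,0],
    [0,0,0],
    [0,0,0],
    [0,0,0.3],
    [0,0,0.7],
    [0,0,1],
    [0,0,1],
    [0,0,1],
    [0,0,1],
    [0,-1,0.3],
    [0,-1,0],
    [0,-1,0],
    [0,-1,0],
    [0,0,0],
  ],
  jaw=[0.8,1,1,1,1,1,1,1,1,1,1,1,1,1,1],
)

```text
time: 23.88
tool_pos: [560.4, -88.9, 304.3]
tcp_rot: [180.0, 0.0, 79.4]
ft_force: [-0.1, 0.4, 0.4]
finger_gap: 85.5
grip_force: 0.0
```

```bash
python3 - <<'E'
from bench import r
from h import *
st=r.sense();b=r.snapshot("scene");w=r.snapshot("wrist");d=r.snapshot("side")
f=lambda x,y0,y1,x0,x1,s:cv2.resize(x["color"][y0:y1,x0:x1,::-1],s,interpolation=cv2.INTER_CUBIC)
A=np.hstack([f(b,160,290,300,450,(400,347)),f(w,0,300,100,500,(400,347))])
cv2.imwrite("pics/fin.png",A);print(st["tool_pos"])
import pickle;pickle.dump((st,w,b,d),open("p8.pkl","wb"))
E
```

```text
[560.44160933 -88.85750053 304.32850962]
```

View pics/fin.png

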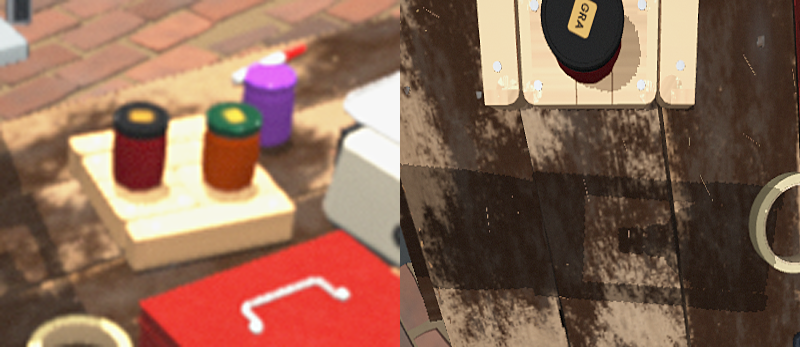

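The final view shows the block flush with the mouth (row about 105 on both) and the jar upright in the middle of the block, clear of the gripper.

```bash
python3 -c "
from bench import r
print(r.hand_in())"
```

```text
the job is handed in; nothing more can be done
None
```

I turned the block and slid it fully home, flush with the plinth's mouth, then stood the dark red jar upright in the middle of it, and handed the job in at about 24 s of robot time.

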